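Line up the quarter-turn fastener and hold the access panel shut

ROBOT

A 6-joint arm with a two-finger parallel gripper is mounted at the origin on a cart in front of the work surface, level with it; the furniture and walls round the work are solid. World frame = base frame: x ahead of the robot, y to its left, z up, the work surface at z = 0. Lengths are in m, angles in rad, forces in N, time in s.
With the tool pointing down it reaches from about 0.25 to 0.775 m from the base axis. Payload 4 kg.
Tool frame: the origin (TCP) lies between the finger pads; the fingertips stand 19 mm ahead of it and the grasp point (between the pads) is the TCP; z points along the fingers, y is the line along which they close (so a half turn about z gives the same grasp; the last joint's range is limited). The gripper opens to 85 mm and grips with 20 to 120 N. Pads are 22 mm wide; open, the fingers measure 114 mm over their backs; the gripper's body (76 mm by 85 mm) begins 54 mm behind the grasp point. The pads swing forward as they close: fully open they stand 13 mm farther back than shut.
Start: joints at [1.244, 0.087, 1.371, -0, 1.684, -0.103], TCP at [0.122, 0.536, 0.25] pointing down, gripper open.
Joint ranges: [-3.1, 3.1], [-0.76, 2.03], [0.27, 2.55], [-1.08, 4.22], [0.17, 2.65], [-2.57, 2.57]. Speed limits (rad/s): [2.79, 2.79, 3.14, 3.14, 3.14, 3.14].

INTERFACE

Orientations are given as a rotation vector (axis times angle).
In Python, from plant import manip gives the robot as it stands.
- The arm moves only by the shell command python3 -m creep 'ROWS'. ROWS is JSON, a list of rows, each a list of 3 entries, a list of its own where there are three numbers: the turn, a rotation vector about the tool's x, y, z in rad, then the shift along the tool's x, y, z in cm, then the opening, from 0 (shut) to 1 (fully open). In form: [[[ax, ay, az], [x, y, z], claw], ...]. A call has exactly 5 rows; each row shifts and turns the commanded pose from where the row before left it, along the tool's axes as they then stand; what a row does not reach is not made up. A row lasts 1/10 s, in which the tool goes at most 50 mm and 8.59 degrees, less where a joint would pass 70% of its speed; a pose out of reach is approached as far as the arm can. A call with a gripper value outside its range is refused whole. The fingers move at their own pace and stop on an object; the grip force is fixed at half the most. Time passes only in rows, so rows that do not move let the fingers close, or fill a call up. It gives the time, the measured TCP pose, the force, the opening and the grip force at its end, in the units of the state.
- manip.read_state(): the state, without advancing time (a new reading comes with each control period).
- manip.grab_frame(name): name is "side" or "top"; returns a dict with "img" (400x640x3 uint8, blue, green, red), "K" (3x3 intrinsics, pixels), "k1" (the pictures are not rectified: a ray, as slopes to the right and down, at radius r is drawn at 1 + k1 r^2 times it, then the intrinsics apply), "xyz" and "orientation" of the camera in the world. Camera axes: x right, y down, z forward; pixel columns grow to the right and rows downward; lengths in m; the calibration is good to about 2 mm. A picture is of the moment at which its call begins. There is no depth.
- manip.close_job(): hands the job in; it is judged then, once.
The state is a dict: "time": time; "joint_pos": joint angles; "qd": joint speeds; "joint_efforts": joint torques, N m; "eef_pos": TCP position; "eef_rot": TCP orientation; "force": force on the tool from outside, world axes, zero at the start; "torque": the same for the moment, N m; "opening": finger opening in m; "finger_force": force on a finger pad.
Only numpy, scipy, OpenCV 4.12 (cv2) and the standard library are available. Lean on these libraries where they do the work, as an engineer would, in place of code of your own. Each camera call takes 0.05 s, during which the arm holds its last target. There are 200 camera calls.

TASK

Turn the red quarter-turn fastener on the open instrument housing until its wing lines up with the yellow marks on the frame, then pick up the aluminium access panel and lower it on so that the wing comes up through the panel's slot and the pin through its round hole. Press the panel down flush against the frame, against its sprung buffers, and finish while still holding it pressed there; do not let go. Leave the tin, the loupe and the tape roll where they are.

Things in the scene. Friction and masses are not known exactly. Their poses are not given: they have to be found in the camera images.
- housing: Blue open-topped instrument housing, fixed to the desk, 124 (x) x 190 (y) x 50 mm high, a grey flange (the frame) round the opening on top. Origin: centre of its underside, z up. On the frame stand the red fastener at local (0, +60) mm and a tapered steel locating pin at local (0, -62) mm, 8 mm thick and 21 mm high.
- frame_top (a point): Centre of the frame's top face (50 mm above the housing's origin), axes as the housing's. The seated panel's origin lies here and its axes lie along these. Four black rubber buffers (10 mm across, at (+-41, +-68) mm) stand 6 mm proud of the frame; they are sprung and together need about 10 N to be pushed level with it.
- fastener (a joint): Angle of the quarter-turn fastener, rad. 0: its wing lies along the housing's x axis, in line with the two yellow marks and so with the panel's slot. Grows anticlockwise seen from above; starts somewhere between 0.6 and 1.5. It turns freely from -0.7 to 1.65, there is no stop or click at 0, and it stays where it is left (friction 0.06 N m).
- wing (a point): Middle of the fastener's red wing, a flat upright bar 26 (its own x) x 7 (its own y) x 23 mm high, turning with it. The wing spans 6 to 29 mm above the frame's top; below it is a 7 mm stud on a collar 11 mm across and 3 mm high. Grip it across its 7 mm thickness.
- panel: Loose aluminium access panel, 100 (x) x 160 (y) x 5 mm, 180 g, lying flat on the desk, handle up. Origin: centre of its underside, z up. A slot 34 (x) x 15 (y) mm at local (0, +60) mm goes over the fastener's wing; a round hole of 12 mm at local (0, -62) mm goes over the locating pin. It starts turned less than 0.9 rad from its seated direction.
- handle (a point): Middle of the grip bar of the panel's black bow handle, 32.5 mm above the panel's underside, over its centre. The bar is 13 mm wide (x), 64 mm long (y) and 13 mm high (26 to 39 mm above the underside); two 10 mm posts carry it, the 42 mm between them is free underneath.
- flux_tin: Round tin, green lid, 50 mm across, 20 mm high; bystander. Origin: centre of underside.
- loupe: Black eye loupe, 38 mm across, 36 mm high; bystander. Origin: centre of underside.
- kapton_roll: Small roll of amber tape, 49 mm across, 12 mm high, lying flat; bystander. Origin: centre of underside.

How it is judged:
On the way, in this order (a step that is already met when the one before it is completed fails the run):
1. the fastener's wing is turned in line with the yellow marks (within 0.2 rad) (value of joint fastener between -0.2 and 0.2 rad), for 0.2 s.
2. the panel is set over the fastener and the pin, resting on the buffers or lower (all of step 1 and horizontal distance between panel and frame_top below 0.007 m and angle between the x axis of panel and the x axis of housing, either way round below 0.12 rad and z of panel in the frame of frame_top below 0.012 m), for 0.1 s.
At the end, for the whole second after the job is handed in: Panel held flush: underside within 2 mm of the frame top, tilt under 0.03 rad, centred within 7 mm, turned under 0.12 rad; fastener within 0.2 rad of aligned; panel bears on the housing with over 5 N and is still, the fingers on it with over 3 N (all of step 1 and horizontal distance between panel and frame_top below 0.007 m and angle between the x axis of panel and the x axis of housing, either way round below 0.12 rad and z of panel in the frame of frame_top between -0.003 and 0.002 m and angle between panel's own z axis and vertical below 0.03 rad and contact force between panel and housing above 5 N and contact force between the fingers and panel above 3 N and linear speed of panel below 0.02 m/s); the arm keeps its last pose, push and grip.
It fails at once if the tin is moved more than 3 cm (distance of flux_tin from where it was at the start of the episode above 0.03 m).
It fails at once if the loupe is moved more than 3 cm (distance of loupe from where it was at the start of the episode above 0.03 m).
It fails at once if the tape roll is moved more than 3 cm (distance of kapton_roll from where it was at the start of the episode above 0.03 m).
It also fails if it takes over 58 s, if anything falls off the work surface, if the arm or the gripper's body presses on something with over 40 N, if the wrist force passes 120 N, or if a joint passes its speed limit or range.

## Working session

There is one attempt and no reset: what is moved stays moved. The work goes in short steps, Python scripts to look and compute and a shell command to move; the robot and the scene stay as the last step left them, time stands still between calls to the robot, and variables do not carry over. Pictures are saved under pics/ and viewed, at most 10 in all, crops included, and the job is handed in when it is done.

```bash
ls; mkdir -p pics; python3 - <<'E'
from plant import manip
import cv2,numpy as np
s=manip.read_state(); print(s)
for n in("top","side"):
    f=manip.grab_frame(n); cv2.imwrite(f"pics/{n}0.png",f["img"]); print(n,f["K"],f["k1"],f["xyz"],f["orientation"])
E
```

```text
pics
{'time': 0.0, 'joint_pos': array([ 1.24388143e+00,  8.79509337e-02,  1.37228961e+00, -2.66758980e-05,
        1.68358929e+00, -1.03094885e-01]), 'qd': array([ 0.00141092,  0.0010435 ,  0.00063877, -0.00077653, -0.00153845,
       -0.00024749]), 'joint_efforts': array([-1.85811487e-04, -3.51875031e+01, -3.13271713e+01, -1.60338495e-04,
        1.08104706e-02, -1.53567390e-05]), 'eef_pos': array([0.12193558, 0.53583687, 0.24912336]), 'eef_rot': array([-0.35079629, -3.12148978,  0.00344162]), 'force': array([-0.03839677,  0.02603384,  0.15952178]), 'torque': array([0.04029387, 0.01367334, 0.01251643]), 'finger_force': 0.0, 'opening': 0.08542166197190476}
top [[495.85860814   0.         310.79865222]
 [  0.         495.85860814 193.95116171]
 [  0.           0.           1.        ]] 0.029067680356427997 [0.29924027 0.07196607 1.08047814] [-2.19272154  1.98690318 -0.24165475]
side [[384.78505558   0.         313.67979343]
 [  0.         384.78505558 206.41463397]
 [  0.           0.           1.        ]] 0.022778122957927478 [0.42924294 0.57359505 0.72758205] [-0.29115728  2.89764818 -0.98116394]
```

View pics/top0.png

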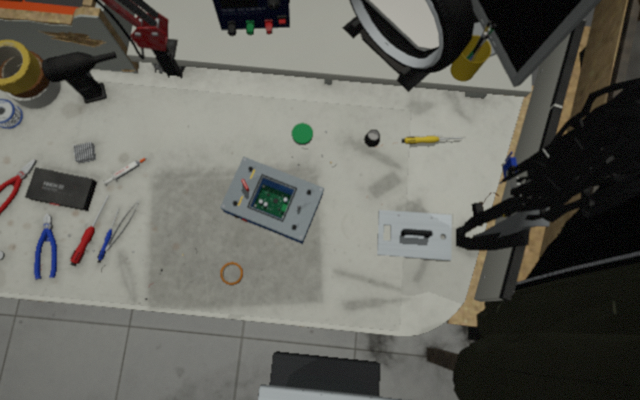

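View pics/side0.png

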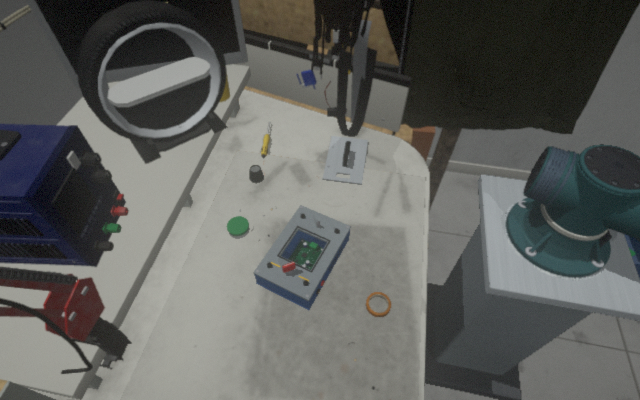

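The top view shows the housing around (272,200) with the red wing at (245,185), and the panel around (416,235) with its slot on the left at (387,233) and hole at (444,237). The tin is at (302,133), the loupe at (372,138) and the tape at (231,273). The side view shows the wing at (289,267), the housing at (303,257) and the panel at (346,160).

```bash
cat > h.py <<'E'
import cv2,numpy as np
from scipy.spatial.transform import Rotation as R
from plant import manip
def ray(f,uv):
    uv=np.atleast_2d(np.float64(uv)); K=f["K"]
    p=cv2.undistortPoints(uv[:,None],K,np.array([f["k1"],0,0,0,0.]))[:,0]
    return R.from_rotvec(f["orientation"]).apply(np.c_[p,np.ones(len(p))])
def onplane(f,uv,z):
    d=ray(f,uv); o=np.array(f["xyz"]); return (o+d*((z-o[2])/d[:,2])[:,None])[:,:2]
def proj(f,P):
    r=R.from_rotvec(f["orientation"]).inv(); 
    return cv2.projectPoints(np.float64(P).reshape(-1,1,3),r.as_matrix(),r.apply(-np.array(f["xyz"])),f["K"],np.array([f["k1"],0,0,0,0.]))[0][:,0]
E
python3 - <<'E'
import cv2,numpy as np
t=cv2.imread("pics/top0.png");s=cv2.imread("pics/side0.png")
def c(i,x,y,w,h,k): return cv2.resize(i[y:y+h,x:x+w],(w*k,h*k),interpolation=cv2.INTER_CUBIC)
a=np.vstack([np.hstack([c(t,215,150,100,75,4),c(t,365,195,100,75,4)]),np.hstack([c(s,250,200,100,75,4),c(s,305,130,100,75,4)])])
# also bottom of housing: top crop rows 150..225 may cut the lower edge
cv2.imwrite("pics/crops.png",cv2.convertScaleAbs(a,alpha=1.4))
E
```

```text
(no output)
```

View pics/crops.png

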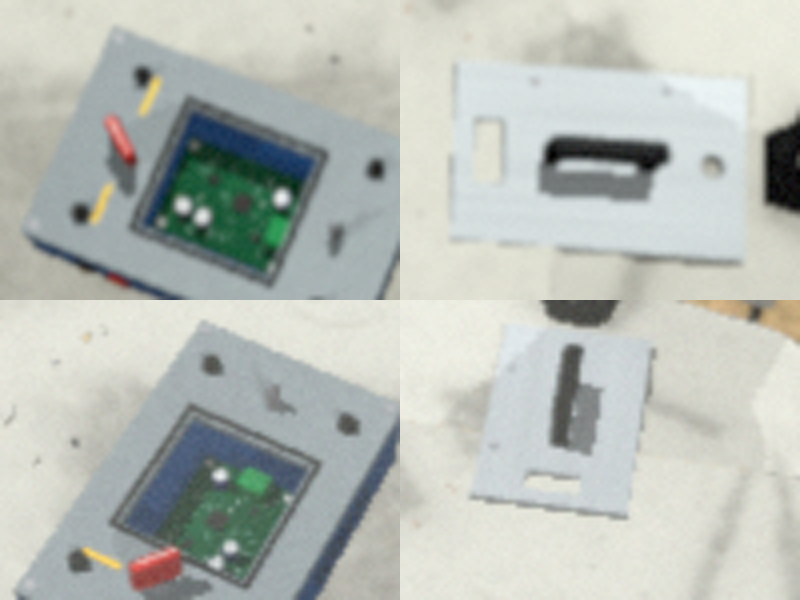

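The crops (4x) show the following:
- **Top view, housing:** buffers at crop (143,76), (81,213) and (376,169), yellow marks at (150,95) and (102,203), wing at (120,140), pin near (337,235).
- **Top view, panel:** slot at (488,150), hole at (712,165), bar at (607,150).
- **Side view:** buffers at (212,365), (348,424) and (80,560), wing at (155,568), slot at (553,481).

```bash
cat > meas.py <<'E'
from h import *
f={n:manip.grab_frame(n) for n in("top","side")}
def blobs(n,m,box,amin,amax):
    x,y,w,h=box; k=np.zeros(m.shape,np.uint8); k[y:y+h,x:x+w]=m[y:y+h,x:x+w]
    N,_,st,c=cv2.connectedComponentsWithStats(k.astype(np.uint8)); return [(c[i].round(1),st[i,4]) for i in range(1,N) if amin<=st[i,4]<=amax]
boxes={"top":((218,152,110,95),(370,203,86,62)),"side":((250,200,105,110),(320,132,54,56))}
for n in f:
    i=f[n]["img"].astype(int); b,g,r=i[...,0],i[...,1],i[...,2]; hb,pb=boxes[n]
    print(n)
    for nm,m,z,a in(("dark",(i.max(2)<75),.056,(4,60)),("yel",(r-b>50)&(g-b>30),.05,(4,60)),("red",(r-g>50)&(r-b>40),.079,(8,300))):
        for c,A in blobs(n,m,hb,*a): print(nm,c,A,onplane(f[n],c,z).round(4)[0])
    # panel: bluish
    m=((b-r)>4)&(i.max(2)>60); 
    m2=np.zeros_like(m); x,y,w,h=pb; m2[y:y+h,x:x+w]=m[y:y+h,x:x+w]
    cs,hi=cv2.findContours(m2.astype(np.uint8),cv2.RETR_CCOMP,cv2.CHAIN_APPROX_NONE)
    for c,hh in zip(cs,hi[0]):
        if len(c)<8: continue
        P=onplane(f[n],c[:,0],.005); q=cv2.minAreaRect(P.astype(np.float32)*1000)
        print("panel","inner" if hh[3]>=0 else "outer",c[:,0].mean(0).round(1),np.round(q[0],1),np.round(q[1],1),round(q[2],1))
    d=(i.max(2)<75)
    for c,A in blobs(n,d,pb,60,800): print("handle",c,A,onplane(f[n],c,.039).round(4))
E
python3 meas.py
```

```text
top
dark [250.3 168.7] 15 [0.589  0.2267]
dark [245.5 192. ] 30 [0.5368 0.2303]
dark [294.7 188.3] 6 [0.5552 0.1271]
dark [308.5 192. ] 16 [0.55   0.0971]
dark [234.6 202.9] 17 [0.511  0.2501]
dark [248.9 204. ] 7 [0.5116 0.2198]
dark [298.5 209. ] 8 [0.5112 0.1144]
dark [233.3 214.6] 33 [0.4857 0.2495]
dark [293.7 226.9] 16 [0.4722 0.1204]
yel [252.2 173.3] 14 [0.5808 0.2222]
yel [239.9 200.7] 15 [0.5181 0.2406]
red [244.7 184.6] 29 [0.5471 0.2304]
panel outer [413.4 236.6] [ 485.4 -138.8] [ 9.4 47.9] 2.1
panel outer [414.2 234.6] [ 490.  -140.8] [ 98.3 156.8] 1.5
panel inner [442.2 236.3] [ 492.3 -202.2] [16.5 16. ] 48.5
panel inner [414.9 236.8] [ 485.5 -144.2] [39.5 71.7] 0.8
panel inner [386.5 232.8] [488.9 -80.5] [22.9 42.7] 88.3
panel inner [398.5 215. ] [ 530.1 -104.6] [7.8 4.8] 48.9
handle [416.3 232.8] 168 [[ 0.4881 -0.1387]]
side
dark [302.6 215.8] 12 [0.5533 0.1001]
dark [336.6 230.6] 13 [0.4751 0.1235]
dark [308.5 241. ] 4 [0.5275 0.1603]
dark [316.1 250. ] 35 [0.5079 0.1782]
dark [303.9 254.9] 21 [0.5297 0.1942]
dark [316.8 254.5] 4 [0.5045 0.1882]
dark [280.  256.2] 5 [0.5759 0.2066]
dark [296.3 260.3] 6 [0.5418 0.2092]
dark [269.3 265.1] 15 [0.5914 0.2301]
dark [308.5 265.6] 23 [0.5156 0.216 ]
dark [297.  264.5] 4 [0.5383 0.2181]
dark [318.4 287.7] 38 [0.4874 0.2583]
dark [305.6 283. ] 19 [0.5132 0.2536]
yel [274.8 264.1] 17 [0.5828 0.2227]
yel [303.5 278. ] 16 [0.5202 0.2412]
red [288.3 266.2] 50 [0.5499 0.2371]
panel outer [345.6 159.9] [ 492.7 -139. ] [ 98.  158.1] 1.4
panel inner [343.  175.5] [491.2 -78.2] [25.1 44.2] 86.0
panel inner [347.5 155.7] [ 486.4 -156.8] [105.8  39. ] 89.9
handle [346.1 153.5] 91 [[ 0.4912 -0.1227]]
```

```bash
cat > go.py <<'E'
# usage: go.py x y z yaw   (yaw = world angle of tool y) -> shift in tool axes cm, turn about tool axes
import sys; from h import *
s=manip.read_state(); Rt=R.from_rotvec(s["eef_rot"])
x,y,z,a=map(float,sys.argv[1:5])
T=np.array([[np.sin(a),np.cos(a),0],[-np.cos(a),np.sin(a),0],[0,0,-1.]]).T
T=np.c_[[np.sin(a),-np.cos(a),0],[np.cos(a),np.sin(a),0],[0,0,-1]]
if abs((Rt.inv()*R.from_matrix(T)).magnitude())>1.6: pass
print("t",round(s["time"],2),"pos",s["eef_pos"].round(4),"j",s["joint_pos"].round(2),"F",s["force"].round(1),"M",s["torque"].round(2),"open",round(s["opening"],4),"ff",s["finger_force"])
ty=Rt.as_matrix()[:,1]; print("yaw",round(float(np.arctan2(ty[1],ty[0])),4),"shift",(Rt.inv().apply(np.array([x,y,z])-s["eef_pos"])*100).round(2),"turn",(Rt.inv()*R.from_matrix(T)).as_rotvec().round(3))
E
for i in 1 2 3; do python3 -m creep '[[[0,0,0],[-3.2,-1.3,0],0.7],[[0,0,0],[-3.2,-1.3,0],0.7],[[0,0,0],[-3.2,-1.3,0],0.7],[[0,0,0],[-3.2,-1.3,0],0.7],[[0,0,0],[-3.2,-1.3,0],0.7]]'; done
python3 -m creep '[[[0,0,-0.148],[0,0,0.4],0.7],[[0,0,-0.148],[0,0,0.4],0.7],[[0,0,-0.148],[0,0,0.4],0.7],[[0,0,-0.148],[0,0,0.4],0.7],[[0,0,-0.148],[0,0,0.4],0.7]]'
python3 go.py .550 .232 .15 2.13; python3 - <<'E'
from h import *
f=manip.grab_frame("side"); cv2.imwrite("pics/s1.png",cv2.convertScaleAbs(cv2.resize(f["img"][150:350,200:400],None,fx=3,fy=3,interpolation=2),alpha=1.3))
# wing direction from first top picture
t=cv2.imread("pics/top0.png").astype(int); b,g,r=t[...,0],t[...,1],t[...,2]
f=manip.grab_frame("top")
y,x=np.nonzero((r-g>35)&(r-b>30)); k=(abs(x-244)<15)&(abs(y-184)<15)
P=onplane(f,np.c_[x[k],y[k]],.072); w=(r-g)[y[k],x[k]]
c=np.average(P,axis=0,weights=w); C=np.cov((P-c).T,aweights=w); e,v=np.linalg.eigh(C); print("wing",c,np.sqrt(12*e),np.arctan2(v[1,1],v[0,1]))
E
```

```text
time: 0.7
eef_pos: [0.2645, 0.4364, 0.2501]
eef_rot: [-0.35, -3.122, 0.0]
force: [0.4, -0.4, -0.1]
opening: 0.0595
finger_force: 0.0
time: 1.2
eef_pos: [0.4062, 0.3375, 0.2501]
eef_rot: [-0.351, -3.122, 0.0]
force: [0.3, 0.2, -0.1]
opening: 0.0597
finger_force: 0.0
time: 1.7
eef_pos: [0.5478, 0.2386, 0.25]
eef_rot: [-0.351, -3.121, 0.0]
force: [0.0, 0.3, -0.1]
opening: 0.0596
finger_force: 0.0
time: 2.2
eef_pos: [0.5468, 0.2395, 0.2297]
eef_rot: [0.811, -3.034, -0.0]
force: [-0.6, -0.1, 0.4]
opening: 0.06
finger_force: 0.0
wing [0.54897208 0.23151008] [0.00670176 0.02547689] -2.559421933706988Traceback (most recent call last):
  File "go.py", line 7, in <module>
    if abs((Rt.inv()*R.from_matrix(T)).magnitude())>1.6: pass
                     ~~~~~~~~~~~~~^^^
  File "scipy/spatial/transform/_rotation.pyx", line 1143, in scipy.spatial.transform._rotation.Rotation.from_matrix
ValueError: Non-positive determinant (left-handed or null coordinate frame) in rotation matrix 0: [[ 0.84767784 -0.53051134  0.        ]
 [ 0.53051134  0.84767784  0.        ]
 [ 0.          0.         -1.        ]].
```

View pics/s1.png

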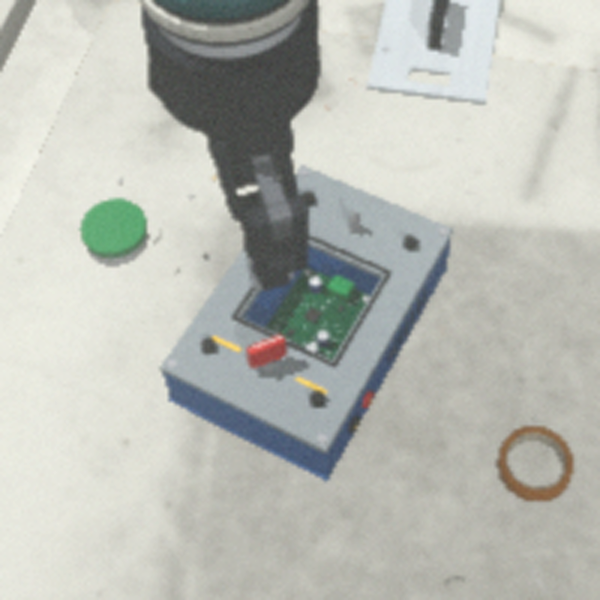

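The side view shows the gripper hovering above the housing, with the wing at crop (266,350) untouched and clear below. The fitted wing is 25.5 x 6.7 mm, centred at (0.549, 0.2315), with its direction at 0.58 rad.

```bash
sed -i '/^T=np.array/d;/1.6: pass/d;s/\[np.sin(a),-np.cos(a),0\]/[-np.sin(a),np.cos(a),0]/' go.py; python3 go.py .5495 .2318 .12 2.153
```

```text
t 2.3 pos [0.5464 0.2395 0.2291] j [ 0.32  0.2   1.29  0.    1.66 -1.77] F [ 0.3 -0.1 -0.6] M [-0.04  0.04  0.03] open 0.0598 ff 0.0
yaw 2.0866 shift [ 0.09 -0.82 10.91] turn [ 0.001 -0.002 -0.066]
```

```bash

python3 -m creep '[[[0,0,-0.066],[0,0,2],0.6],[[0,0,0],[0.1,-0.4,2.5],0.6],[[0,0,0],[0,-0.4,2.5],0.6],[[0,0,0],[0,0,2.4],0.6],[[0,0,0],[0,0,1.5],0.6]]'; python3 go.py .5495 .2318 .078 2.153; python3 - <<'E'
from h import *
f=manip.grab_frame("side"); cv2.imwrite("pics/s2.png",cv2.convertScaleAbs(cv2.resize(f["img"][190:310,230:390],None,fx=4,fy=4,interpolation=2),alpha=1.3))
E
```

```text
time: 2.8
eef_pos: [0.5495, 0.232, 0.119]
eef_rot: [0.896, -3.008, -0.0]
force: [-0.9, 0.7, -0.2]
opening: 0.0511
finger_force: 0.0
t 2.8 pos [0.5495 0.232  0.119 ] j [ 0.3   0.25  1.45  0.    1.45 -1.85] F [-0.9  0.7 -0.2] M [0.01 0.   0.02] open 0.0511 ff 0.0
yaw 2.15 shift [-0.   -0.02  4.1 ] turn [ 0.001 -0.003 -0.003]
```

View pics/s2.png

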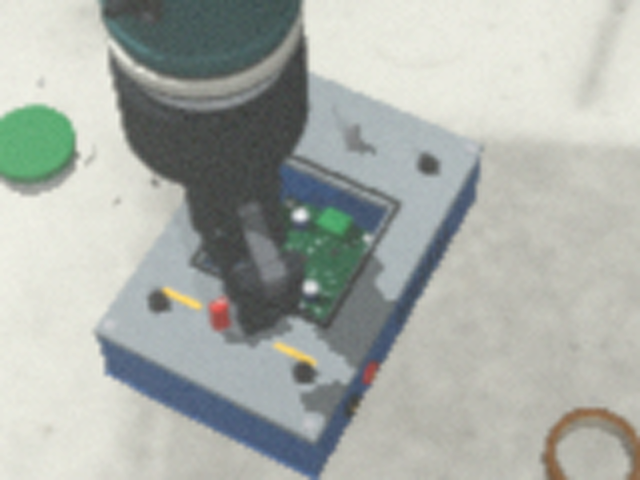

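The view shows a finger at crop (265,290) in front of the wing at (220,312), on the correct side. I'll lower, close and then turn.

```bash

python3 -m creep '[[[0,0,0],[0,0,1.5],0.55],[[0,0,0],[0,0,1.5],0.55],[[0,0,0],[0,0,1.1],0.55],[[0,0,0],[0,0,0],0.3],[[0,0,0],[0,0,0],0.1]]'; python3 -m creep '[[[0,0,0],[0,0,0],0],[[0,0,0],[0,0,0],0],[[0,0,0],[0,0,0],0],[[0,0,0],[0,0,0],0],[[0,0,0],[0,0,0],0]]'; python3 go.py .5495 .2318 .078 1.282
```

```text
time: 3.35
eef_pos: [0.5504, 0.2325, 0.0803]
eef_rot: [0.901, -3.009, -0.0]
force: [0.7, 0.1, -0.2]
opening: 0.0189
finger_force: 0.0
time: 3.85
eef_pos: [0.551, 0.2324, 0.0813]
eef_rot: [-0.901, 3.008, -0.0]
force: [0.6, -1.1, 2.6]
opening: 0.0051
finger_force: 60.8
t 3.85 pos [0.551  0.2324 0.0813] j [ 0.3   0.28  1.49 -0.    1.37 -1.85] F [ 0.6 -1.1  2.6] M [-0.15 -0.05  0.04] open 0.0051 ff 60.81020951271057
yaw 2.153 shift [0.16 0.03 0.32] turn [-0.     0.002  0.871]
```

```bash

python3 -m creep '[[[0,0,0.1],[0,0,0],0],[[0,0,0.1],[0,0,0],0],[[0,0,0.1],[0,0,0],0],[[0,0,0.1],[0,0,0],0],[[0,0,0.1],[0,0,0],0]]'; python3 -m creep '[[[0,0,0.1],[0,0,0],0],[[0,0,0.1],[0,0,0],0],[[0,0,0.1],[0,0,0],0],[[0,0,0.07],[0,0,0],0],[[0,0,0],[0,0,0],0]]'; python3 go.py .5495 .2318 .078 1.282
```

```text
time: 4.35
eef_pos: [0.5512, 0.2321, 0.0813]
eef_rot: [-0.122, 3.137, -0.001]
force: [1.6, -1.8, 2.7]
opening: 0.0057
finger_force: 60.8
time: 4.85
eef_pos: [0.5511, 0.2319, 0.0812]
eef_rot: [0.451, 3.107, -0.001]
force: [1.1, -2.7, 4.0]
opening: 0.0054
finger_force: 61.0
t 4.85 pos [0.5511 0.2319 0.0812] j [ 0.3   0.28  1.49 -0.    1.37 -0.98] F [ 1.1 -2.7  4. ] M [-0.48 -0.18 -0.06] open 0.0054 ff 60.95650792121887
yaw 1.2826 shift [ 0.16 -0.05  0.32] turn [-0.     0.002  0.001]
```

```bash

python3 -m creep '[[[0,0,0],[0,0,0],0.3],[[0,0,0],[0,0,0],0.5],[[0,0,0],[0,0,0],0.5],[[0,0,0],[0,0,-2],0.5],[[0,0,0],[0,0,-4],0.5]]'
python3 -m creep '[[[0,0,0],[0,0,-4],0.6],[[0,0,0.14],[0,0,-3],0.6],[[0,0,0.14],[0,-3.5,0],0.6],[[0,0,0.14],[0,-4,0],0.6],[[0,0,0.14],[0,-4,0],0.6]]'; python3 -m creep '[[[0,0,0.14],[0,-4,0],0.6],[[0,0,0.14],[0,-4,0],0.6],[[0,0,0.14],[0,-4,0],0.6],[[0,0,0.14],[0,-4,0],0.6],[[0,0,0.14],[0,-4,0],0.6]]'; python3 go.py .491 -.139 .12 0.026; python3 - <<'E'
from h import *
f=manip.grab_frame("top"); cv2.imwrite("pics/top1_raw.png",f["img"]); cv2.imwrite("pics/t1.png",cv2.convertScaleAbs(cv2.resize(f["img"][140:290,210:470],None,fx=3,fy=3,interpolation=2),alpha=1.3))
t=f["img"].astype(int); b,g,r=t[...,0],t[...,1],t[...,2]
y,x=np.nonzero((r-g>35)&(r-b>30)); k=(abs(x-244)<15)&(abs(y-184)<15)
P=onplane(f,np.c_[x[k],y[k]],.072); w=(r-g)[y[k],x[k]]
c=np.average(P,axis=0,weights=w); C=np.cov((P-c).T,aweights=w); e,v=np.linalg.eigh(C); print("wing",c,np.sqrt(12*e),np.arctan2(v[1,1],v[0,1]),np.arctan2(-v[1,1],-v[0,1]))
E
```

```text
time: 5.35
eef_pos: [0.5474, 0.2319, 0.1359]
eef_rot: [-0.448, -3.1, 0.006]
force: [-0.0, -0.6, -0.1]
opening: 0.0428
finger_force: 0.0
time: 5.85
eef_pos: [0.4878, 0.1357, 0.2101]
eef_rot: [-1.299, -2.86, -0.0]
force: [0.3, -0.3, -0.6]
opening: 0.051
finger_force: 0.0
time: 6.35
eef_pos: [0.3095, 0.0519, 0.2099]
eef_rot: [-2.202, -2.24, 0.0]
force: [-0.3, -0.3, 0.7]
opening: 0.0511
finger_force: 0.0
t 6.35 pos [0.3095 0.0519 0.2099] j [-0.02 -0.46  1.91  0.    1.69 -0.03] F [-0.3 -0.3  0.7] M [ 0.01  0.02 -0.  ] open 0.0511 ff 0.0
yaw 0.017 shift [-19.4   17.82   8.97] turn [-0.001 -0.    -0.009]
wing [0.54946045 0.23104404] [0.0082199  0.02521546] 2.9276134338121707 -0.2139792197776226
```

View pics/t1.png

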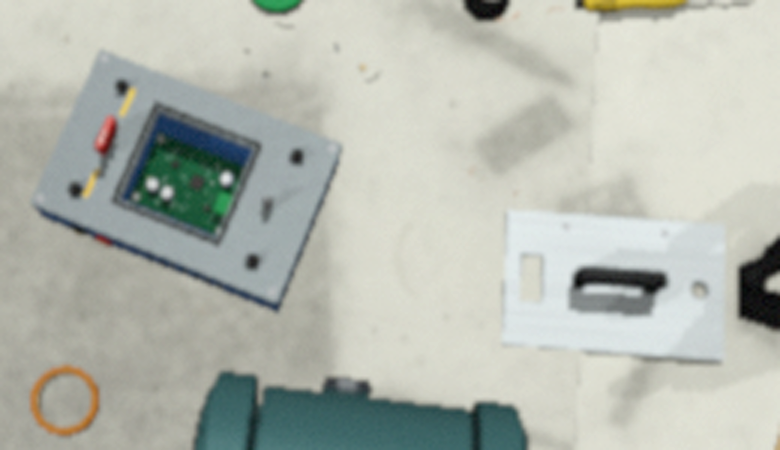

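The view shows the wing at crop (106,135) aligned with the yellow marks at (127,102) and (91,183). The panel is undisturbed, with its handle at (618,280), and a dark stand stands at (765,290), right of the panel. I'll locate that stand before approaching.

```bash
python3 meas.py | egrep "^(top|side)|panel|handle"; python3 - <<'E'
from h import *
f=manip.grab_frame("side");g=manip.grab_frame("top")
def tri(a,b):
    d1=ray(g,a)[0];d2=ray(f,b)[0];o1=np.array(g["xyz"]);o2=np.array(f["xyz"])
    k=np.linalg.lstsq(np.c_[d1,-d2],o2-o1,rcond=None)[0]; p,q=o1+k[0]*d1,o2+k[1]*d2; print("stand",(p+q)/2,np.linalg.norm(p-q))
tri([459,238],[350,134]); print(onplane(g,[459,238],0),onplane(f,[350,134],0))
E
```

```text
top
panel outer [414.3 234.8] [ 490.  -140.8] [ 98.6 157. ] 1.4
panel inner [400.6 240.5] [ 473.9 -112.1] [9.1 6.3] 49.2
panel inner [414.  240.6] [ 477.3 -141.6] [12.4 15. ] 67.0
panel inner [408.3 239.3] [ 478.3 -128.8] [10.6 12.7] 49.5
panel inner [442.5 236.5] [ 491.9 -202.5] [15.6 17. ] 76.7
panel inner [417.  235.4] [ 485.  -145.4] [38.1 74.2] 3.1
panel inner [386.5 232.5] [488.  -80.6] [22.2 40.4] 89.0
handle [416.7 232.7] 156 [[ 0.4884 -0.1395]]
side
panel outer [350.1 159.3] [ 482.2 -136.6] [ 8.7 10.9] 81.8
panel outer [345.4 160. ] [ 492.8 -139.3] [ 98.1 158. ] 1.5
panel inner [342.8 175.4] [490.6 -78.8] [23.9 41.7] 88.7
panel inner [348.2 155.6] [ 487.4 -158.1] [ 36.5 103.8] 2.3
handle [346.1 152.9] 83 [[ 0.4916 -0.1248]]
stand [ 0.49449066 -0.24062284 -0.00128738] 0.002494364813866457
[[ 0.49300008 -0.2400484 ]] [[ 0.49561049 -0.239598  ]]
```

```bash
python3 -m creep '[[[0,0,0],[-1.94,1.78,0],0.6],[[0,0,0],[-1.94,1.78,0],0.6],[[0,0,0],[-1.94,1.78,0],0.6],[[0,0,0],[-1.94,1.78,0],0.6],[[0,0,0],[-1.94,1.78,0],0.6]]'
```

```text
time: 7.1
eef_pos: [0.4044, -0.0433, 0.2096]
eef_rot: [-2.193, -2.248, 0.0]
force: [0.6, -0.2, 0.1]
opening: 0.0508
finger_force: 0.0
```

```bash
python3 -m creep '[[[0,0,0],[-1.94,1.78,0],0.6],[[0,0,0],[-1.94,1.78,0],0.6],[[0,0,0],[-1.94,1.78,0],0.6],[[0,0,0],[-1.94,1.78,0],0.6],[[0,0,0],[-1.9,1.75,0],0.6]]';python3 -m creep '[[[0,0,0],[0,0,2],0.6],[[0,0,0],[0,0,3],0.6],[[0,0,0],[0,0,3],0.6],[[0,0,0],[0,0,2],0.6],[[0,0,0],[0,0,0],0.6]]'; python3 go.py .492 -.1398 .0325 .026;  python3 - <<'E'
from h import *
f=manip.grab_frame("side"); a=f["img"][80:220,250:430]
g=manip.grab_frame("top"); b=g["img"][170:310,330:480]
cv2.imwrite("pics/s3.png",cv2.convertScaleAbs(cv2.resize(np.hstack([a,b]),None,fx=2.4,fy=2.4,interpolation=2),alpha=1.3))
E
```

```text
time: 7.6
eef_pos: [0.4954, -0.138, 0.2089]
eef_rot: [-2.193, -2.247, 0.0]
force: [0.6, -0.5, 0.9]
opening: 0.0511
finger_force: 0.0
time: 8.1
eef_pos: [0.4919, -0.1361, 0.1053]
eef_rot: [-2.188, -2.242, 0.005]
force: [-0.4, -0.5, -1.0]
opening: 0.0511
finger_force: 0.0
t 8.1 pos [ 0.4919 -0.1361  0.1053] j [-0.38  0.08  1.67  0.    1.4  -0.41] F [-0.4 -0.5 -1. ] M [-0.02  0.01 -0.03] open 0.0511 ff 0.0
yaw 0.0243 shift [-0.4   0.07  7.28] turn [-0.009 -0.004 -0.002]
```

View pics/s3.png

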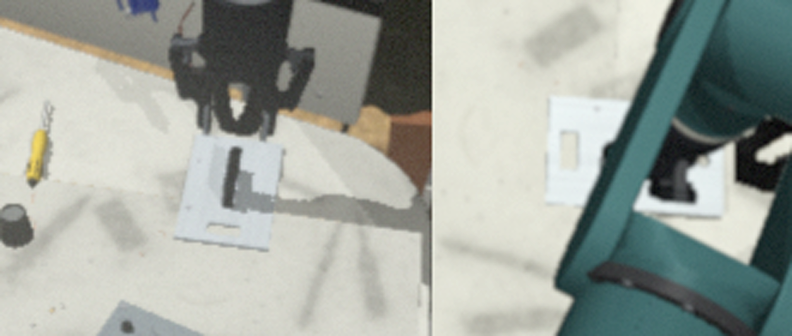

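The fingers straddle the handle bar, which lies at side-crop (232,178), and the arm is clear of the stand. I'll descend and grip.

```bash
python3 -m creep '[[[0,0,0],[-0.2,0,2],0.6],[[0,0,0],[-0.2,0.05,2],0.6],[[0,0,0],[0,0,1.7],0.5],[[0,0,0],[0,0,1.2],0.5],[[0,0,0],[0,0,0],0.5]]'; python3 -m creep '[[[0,0,0],[0,0,0],0.4],[[0,0,0],[0,0,0],0.1],[[0,0,0],[0,0,0],0],[[0,0,0],[0,0,0],0],[[0,0,0],[0,0,0],0]]';python3 go.py .492 -.1398 .0325 .026
```

```text
time: 8.7
eef_pos: [0.4938, -0.1409, 0.0406]
eef_rot: [-2.194, -2.246, 0.001]
force: [-1.2, -0.3, -0.5]
opening: 0.0427
finger_force: 0.0
time: 9.2
eef_pos: [0.4947, -0.1415, 0.0429]
eef_rot: [2.194, 2.245, 0.001]
force: [-0.9, -0.9, 6.4]
opening: 0.0114
finger_force: 61.6
t 9.2 pos [ 0.4947 -0.1415  0.0429] j [-0.39  0.15  1.73 -0.    1.26 -0.41] F [-0.9 -0.9  6.4] M [ 0.06  0.33 -0.03] open 0.0114 ff 61.631444692611694
yaw 0.0231 shift [ 0.17 -0.27  1.04] turn [ 0.002  0.001 -0.003]
```

The grip sits about 10 mm high because the arm had not settled when I measured. I'll reopen, lower and regrip.

```bash
python3 -m creep '[[[0,0,0],[0,0,0],0.4],[[0,0,0],[0,0,0],0.45],[[0,0,0],[0,0,0.5],0.45],[[0,0,0],[0.15,-0.2,0.4],0.45],[[0,0,0],[0,0,0],0.45]]'; python3 -m creep '[[[0,0,0],[0,0,0],0.4],[[0,0,0],[0,0,0],0.1],[[0,0,0],[0,0,0],0],[[0,0,0],[0,0,0],0],[[0,0,0],[0,0,0],0]]';python3 go.py .492 -.1398 .0325 .026
```

```text
time: 9.7
eef_pos: [0.4906, -0.139, 0.0308]
eef_rot: [-2.194, -2.245, 0.002]
force: [-0.1, 0.3, 0.8]
opening: 0.0384
finger_force: 0.0
time: 10.2
eef_pos: [0.4923, -0.1397, 0.0327]
eef_rot: [2.195, 2.246, 0.001]
force: [1.2, 0.1, 1.3]
opening: 0.0118
finger_force: 59.4
t 10.2 pos [ 0.4923 -0.1397  0.0327] j [-0.39  0.15  1.75  0.    1.24 -0.41] F [1.2 0.1 1.3] M [ 0.05 -0.07  0.01] open 0.0118 ff 59.35747683048248
yaw 0.023 shift [-0.01 -0.03  0.02] turn [ 0.001  0.    -0.003]
```

```bash
python3 -m creep '[[[0,0,0],[0,0,-1],0],[[0,0,0],[0,0,-3],0],[[0,0,0],[0,0,-4],0],[[0,0,0],[0,0,-4],0],[[0,0,0],[0,0,-2.5],0]]'; python3 -m creep '[[[0,0,0.08],[0,0,0],0],[[0,0,0.08],[1,0,0],0],[[0,0,0.08],[2,0,0],0],[[0,0,0.072],[2,0,0],0],[[0,0,0],[3,0,0],0]]';python3 go.py .5335 .1750 .16 -.289
```

```text
time: 10.7
eef_pos: [0.4924, -0.1399, 0.181]
eef_rot: [2.193, 2.244, 0.002]
force: [0.4, 0.2, -3.0]
opening: 0.0117
finger_force: 59.0
time: 11.2
eef_pos: [0.5073, -0.0615, 0.1772]
eef_rot: [-2.521, -1.874, 0.002]
force: [0.7, 0.4, -2.0]
opening: 0.0118
finger_force: 58.9
t 11.2 pos [ 0.5073 -0.0615  0.1772] j [-0.23  0.03  1.58 -0.    1.54  0.06] F [ 0.7  0.4 -2. ] M [-0.   -0.03  0.01] open 0.0118 ff 58.92841637134552
yaw -0.2922 shift [23.41 -4.3   1.71] turn [-0.001  0.001 -0.003]
```

```bash
python3 -m creep '[[[0,0,0],[3,-0.55,0],0],[[0,0,0],[3,-0.55,0],0],[[0,0,0],[3,-0.55,0],0],[[0,0,0],[3,-0.55,0],0],[[0,0,0],[3,-0.55,0],0]]'; python3 -m creep '[[[0,0,0],[3,-0.55,0],0],[[0,0,0],[2.5,-0.45,0],0],[[0,0,0],[1.5,-0.3,0],0],[[0,0,0],[1,-0.2,0],0],[[0,0,0],[0,0,0],0]]';python3 -m creep '[[[0,0,0],[0,0,1],0],[[0,0,0],[0,0,1],0],[[0,0,0],[0,0,0],0],[[0,0,0],[0,0,0],0],[[0,0,0],[0,0,0],0]]';python3 go.py .5335 .1750 .16 -.289; python3 - <<'E'
from h import *
f=manip.grab_frame("side"); a=f["img"][190:320,230:370]
g=manip.grab_frame("top"); b=g["img"][140:270,200:340]
cv2.imwrite("pics/side4.png",f["img"]);cv2.imwrite("pics/top4.png",g["img"])
cv2.imwrite("pics/s4.png",cv2.convertScaleAbs(cv2.resize(np.hstack([a,b]),None,fx=2.8,fy=2.8,interpolation=2),alpha=1.3))
E
```

```text
time: 11.7
eef_pos: [0.5238, 0.0912, 0.1772]
eef_rot: [-2.518, -1.878, 0.002]
force: [-0.7, -0.5, -2.6]
opening: 0.0116
finger_force: 58.9
time: 12.2
eef_pos: [0.5326, 0.1716, 0.1771]
eef_rot: [-2.517, -1.88, 0.001]
force: [-0.5, 0.4, -1.4]
opening: 0.0118
finger_force: 58.9
time: 12.7
eef_pos: [0.533, 0.1706, 0.1575]
eef_rot: [2.519, 1.877, 0.0]
force: [-0.9, 0.1, -2.5]
opening: 0.0116
finger_force: 58.8
t 12.7 pos [0.533  0.1706 0.1575] j [0.21 0.14 1.49 0.   1.5  0.5 ] F [-0.9  0.1 -2.5] M [-0.01 -0.03 -0.01] open 0.0116 ff 58.8436496257782
yaw -0.2897 shift [ 0.43 -0.07 -0.25] turn [ 0.    -0.    -0.001]
```

View pics/s4.png

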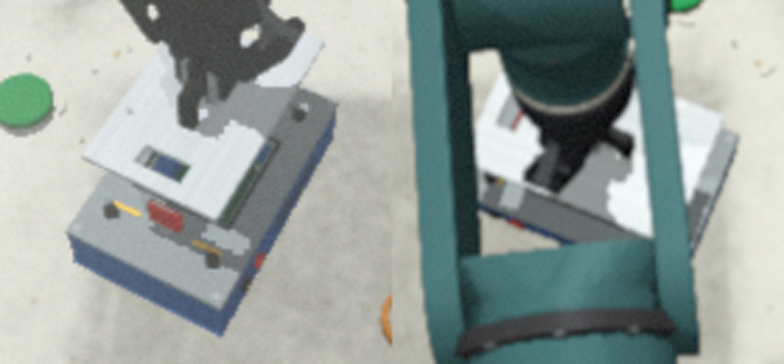

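The side view shows the panel above the housing. Its slot is at crop (162,163), with the wing at (165,215) and the yellow marks at (127,208) and (205,247) visible below it. I'll compare slot and marks by ray casting in this one view.

```bash
cat > slot.py <<'E'
import sys; from h import *
# slot centre in the side view vs wing target; args: x y w h of ROI
f=manip.grab_frame("side"); s=manip.read_state(); zt=s["eef_pos"][2]-.0325+.005
x,y,w,h=map(int,sys.argv[1:5]); i=f["img"][y:y+h,x:x+w]; k=8
u=cv2.resize(i.max(2),None,fx=k,fy=k,interpolation=cv2.INTER_CUBIC)
t,m=cv2.threshold(u,0,255,cv2.THRESH_BINARY_INV+cv2.THRESH_OTSU); print("otsu",t)
cs,_=cv2.findContours(m,cv2.RETR_EXTERNAL,cv2.CHAIN_APPROX_NONE)
for c in sorted(cs,key=cv2.contourArea)[-3:]:
    p=(c[:,0]+.5)/k-.5+[x,y]; P=onplane(f,p,zt)*1000; q=cv2.minAreaRect(P.astype(np.float32)); print("slot",np.round(q[0],1),np.round(q[1],1),round(q[2],1),"TCP",s["eef_pos"].round(4),"touch",c[:,0].min(0),c[:,0].max(0))
c=np.array([.5515,.2320])*1000; print("fastener, side cam",c)
E
python3 slot.py 274 236 28 24
```

```text
otsu 142.0
slot [536.1 199.6] [9.5 3.3] 11.4 TCP [0.5331 0.171  0.1578] touch [182   0] [223  12]
slot [558.8 246.7] [25.7 13.8] 11.4 TCP [0.5331 0.171  0.1578] touch [  0 137] [112 191]
slot [550.3 228. ] [15.6 34.7] 73.1 TCP [0.5331 0.171  0.1578] touch [33 48] [191 154]
fastener, side cam [551.5 232. ]
```

```bash
python3 -m creep '[[[0,0,0],[0.2,0,0],0],[[0,0,0],[0.2,0,1],0],[[0,0,0],[0,0,1.5],0],[[0,0,0],[0,0,1.2],0],[[0,0,0],[0,0,0],0]]';  python3 -m creep '[[[0,0,0],[0,0,0],0],[[0,0,0],[0,0,0],0],[[0,0,0],[0,0,0],0],[[0,0,0],[0,0,0],0],[[0,0,0],[0,0,0],0]]';python3 go.py .534 .1750 .0885 -.289; python3 slot.py 274 246 32 26;python3 - <<'E'
from h import *
f=manip.grab_frame("side"); a=f["img"][200:320,230:370]
cv2.imwrite("pics/s5.png",cv2.convertScaleAbs(cv2.resize(a,None,fx=4,fy=4,interpolation=2),alpha=1.3))
E
```

```text
time: 13.35
eef_pos: [0.5317, 0.1744, 0.1163]
eef_rot: [-2.516, -1.877, 0.01]
force: [-0.9, 0.2, -3.3]
opening: 0.0117
finger_force: 58.9
time: 13.85
eef_pos: [0.5342, 0.1749, 0.1208]
eef_rot: [2.518, 1.878, 0.001]
force: [-0.5, -0.3, -2.1]
opening: 0.012
finger_force: 58.9
t 13.85 pos [0.5342 0.1749 0.1208] j [0.22 0.17 1.53 0.   1.43 0.5 ] F [-0.5 -0.3 -2.1] M [0.03 0.01 0.06] open 0.012 ff 58.8705450296402
yaw -0.289 shift [-0.   -0.02  3.23] turn [ 0.001 -0.001 -0.   ]
otsu 135.0
slot [536.3 201.7] [24. 10.] 11.4 TCP [0.5341 0.1749 0.1207] touch [156   0] [255  36]
slot [560.2 251.1] [27.1 13.7] 11.4 TCP [0.5341 0.1749 0.1207] touch [  0 154] [114 207]
slot [551.5 232. ] [14.7 34.4] 73.4 TCP [0.5341 0.1749 0.1207] touch [39 66] [187 163]
fastener, side cam [551.5 232. ]
```

View pics/s5.png

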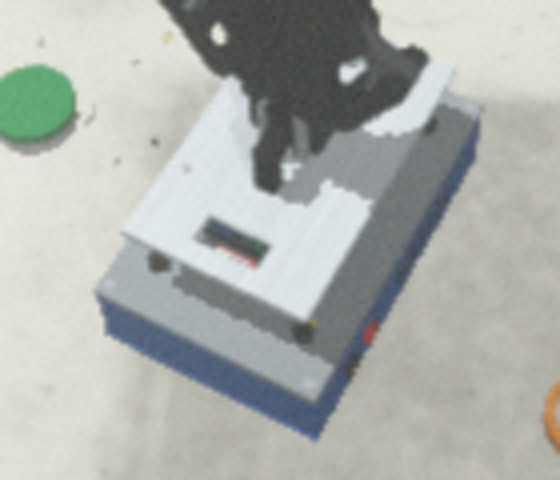

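The picture shows the slot at crop (235,243) with red wing showing inside it, and the measured slot centre matches the fastener. I'll lower slowly.

```bash
python3 -m creep '[[[0,0,0],[0,0,0.3],0],[[0,0,0],[0,0,0.3],0],[[0,0,0],[0,0,0.3],0],[[0,0,0],[0,0,0.3],0],[[0,0,0],[0,0,0.3],0]]';python3 -m creep '[[[0,0,0],[0,0,0.2],0],[[0,0,0],[0,0,0.2],0],[[0,0,0],[0,0,0.2],0],[[0,0,0],[0,0,0.2],0],[[0,0,0],[0,0,0],0]]'; python3 go.py .534 .1750 .0885 -.289
```

```text
time: 14.45
eef_pos: [0.5338, 0.1749, 0.1049]
eef_rot: [-2.518, -1.878, 0.0]
force: [1.0, 0.0, -2.2]
opening: 0.0122
finger_force: 58.9
time: 14.95
eef_pos: [0.5338, 0.1748, 0.0969]
eef_rot: [-2.518, -1.878, 0.001]
force: [0.1, 0.7, -2.6]
opening: 0.0118
finger_force: 58.9
t 14.95 pos [0.5338 0.1748 0.0969] j [0.22 0.19 1.56 0.   1.39 0.5 ] F [ 0.1  0.7 -2.6] M [ 0.01 -0.01 -0.03] open 0.0118 ff 58.925020694732666
yaw -0.289 shift [0.02 0.02 0.84] turn [-0.001  0.    -0.   ]
```

```bash
python3 -m creep '[[[0,0,0],[0,0,0.2],0],[[0,0,0],[0,0,0.2],0],[[0,0,0],[0,0,0.2],0],[[0,0,0],[0,0,0.2],0],[[0,0,0],[0,0,0],0]]';python3 -m creep '[[[0,0,0],[0,0,0.1],0],[[0,0,0],[0,0,0.1],0],[[0,0,0],[0,0,0.1],0],[[0,0,0],[0,0,0],0],[[0,0,0],[0,0,0],0]]'; python3 go.py .534 .1750 .0825 -.289
```

```text
time: 15.45
eef_pos: [0.5338, 0.1748, 0.0889]
eef_rot: [-2.518, -1.878, 0.001]
force: [-0.4, -0.1, -2.6]
opening: 0.0118
finger_force: 58.9
time: 15.95
eef_pos: [0.5341, 0.1749, 0.087]
eef_rot: [2.518, 1.878, 0.001]
force: [-1.5, -1.3, 5.0]
opening: 0.0117
finger_force: 59.8
t 15.95 pos [0.5341 0.1749 0.087 ] j [0.22 0.2  1.57 0.   1.37 0.5 ] F [-1.5 -1.3  5. ] M [-0.09  0.51 -0.05] open 0.0117 ff 59.84047830104828
yaw -0.2889 shift [ 0.   -0.01  0.45] turn [ 0.001 -0.     0.   ]
```

```bash
python3 -m creep '[[[0,0,0],[0,0,0.1],0],[[0,0,0],[0,0,0.1],0],[[0,0,0],[0,0,0.1],0],[[0,0,0],[0,0,0],0],[[0,0,0],[0,0,0],0]]';python3 -m creep '[[[0,0,0],[0,0,0.1],0],[[0,0,0],[0,0,0.1],0],[[0,0,0],[0,0,0.1],0],[[0,0,0],[0,0,0],0],[[0,0,0],[0,0,0],0]]'; python3 go.py .534 .1750 .0825 -.289
```

```text
time: 16.45
eef_pos: [0.5341, 0.1749, 0.084]
eef_rot: [2.518, 1.878, 0.001]
force: [-3.3, -0.9, 6.3]
opening: 0.012
finger_force: 60.1
time: 16.95
eef_pos: [0.534, 0.1749, 0.0827]
eef_rot: [2.518, 1.878, 0.001]
force: [-7.1, -1.6, 12.8]
opening: 0.0123
finger_force: 61.0
t 16.95 pos [0.534  0.1749 0.0827] j [ 0.22  0.21  1.58 -0.    1.36  0.5 ] F [-7.1 -1.6 12.8] M [-0.27  1.1   0.05] open 0.0123 ff 61.03055477142334
yaw -0.2888 shift [ 0.01 -0.    0.02] turn [ 0.001 -0.     0.   ]
```

```bash
python3 -m creep '[[[0,0,0],[0,0,0.1],0],[[0,0,0],[0,0,0.1],0],[[0,0,0],[0,0,0],0],[[0,0,0],[0,0,0],0],[[0,0,0],[0,0,0],0]]';python3 go.py .534 .1750 .0825 -.289; python3 - <<'E'
from h import *
f=manip.grab_frame("side"); a=f["img"][200:320,230:370]
cv2.imwrite("pics/s6.png",cv2.convertScaleAbs(cv2.resize(a,None,fx=4.2,fy=4.2,interpolation=2),alpha=1.3))
E
```

```text
time: 17.45
eef_pos: [0.5341, 0.1749, 0.0826]
eef_rot: [2.517, 1.878, 0.002]
force: [-10.7, -4.1, 20.2]
opening: 0.0117
finger_force: 62.1
t 17.45 pos [0.5341 0.1749 0.0826] j [ 0.22  0.2   1.58 -0.    1.36  0.5 ] F [-10.7  -4.1  20.2] M [-0.42  1.67  0.02] open 0.0117 ff 62.10517644882202
yaw -0.2888 shift [ 0.   -0.01  0.01] turn [ 0.001 -0.001  0.   ]
```

View pics/s6.png

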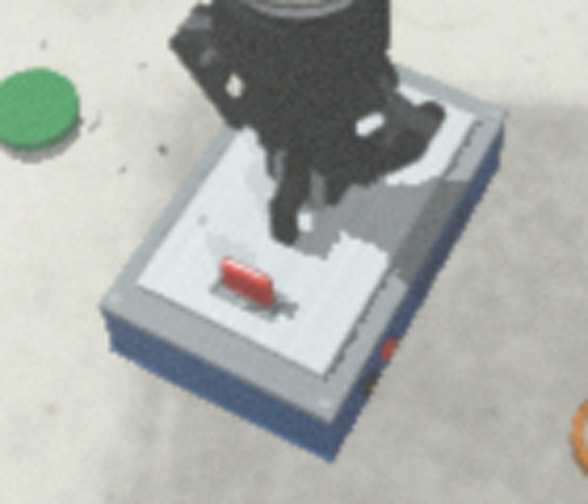

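The panel sits flush with the wing at crop (247,282) standing up through the slot. Height has stopped at a hard contact (0.0826 m) while the pressing force rose to about 20 N.

```bash
python3 -c "
from plant import manip
print(manip.close_job())"
```

```text
the job is handed in; nothing more can be done
None
```

I turned the fastener in line with the yellow marks, set the panel over the wing and pin, and handed the job in with the gripper still pressing the panel flush at about 20 N; no verdict came back.

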